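# Hold a sample flask at the half-turn of the bayonet air dryer

## Robot

A 7-joint arm with a two-finger parallel gripper is mounted at the origin on the work surface. World frame = base frame: x ahead of the robot, y to its left, z up, the work surface at z = 0. Lengths are in m, angles in rad, forces in N, time in s.
With the tool pointing down it reaches from about 0.35 to 0.9 m from the base axis. Payload 8.1 kg.
Tool frame: the origin (TCP) lies between the finger pads, 19 mm behind the fingertips; this is the grasp point; z points along the fingers, y is the line along which they close (so a half turn about z gives the same grasp; the last joint's range is limited). The gripper opens to 92 mm and grips with 3 to 60 N. Pads are 19 mm wide; open, the fingers measure 130 mm over their backs; the gripper's body (75 mm by 190 mm) begins 47 mm behind the grasp point.
Start: joints at [-1.363, 0.434, 0.025, 1.573, -0.012, 1.134, -0.075], TCP at [0.191, 0.595, 0.246] pointing down, gripper open.
Joint ranges: [-2.62, 2.62], [-0.44, 2.09], [-1.27, 1.32], [0.08, 2.57], [-1.32, 4.46], [0.12, 2], [-2.74, 2.74]. Speed limits (rad/s): [2.22, 2.22, 3.01, 3.01, 3.14, 3.14, 3.14].

## Interface

Orientations are given as a rotation vector (axis times angle).
In Python, from cell import arm gives the robot as it stands.
- The arm moves only by the tool carry_out, never from a script. Its arguments are lists of equal length, an entry for each row: "claw": the finger opening in cm, from 0 to 9.18; "delta_pos": the shift along the tool's x, y, z in cm, a list of three; "angular": the turn, a rotation vector about the tool's x, y, z in rad, a list of three. In form: {"claw": [claw, ...], "delta_pos": [[dx, dy, dz], ...], "angular": [[ax, ay, az], ...]}. A call has 1 to 20 rows; each row shifts and turns the commanded pose from where the row before left it, along the tool's axes as they then stand; what a row does not reach is not made up. A row lasts 1/10 s, in which the tool goes at most 50 mm and 8.59 degrees, less where a joint would pass 70% of its speed; a pose out of reach is approached as far as the arm can. A call with a gripper value outside its range is refused whole. The fingers move at their own pace and stop on an object; "force" is the grip in N (left out, the last holds). Time passes only in rows, so rows that do not move let the fingers close. It gives the time, the measured TCP pose, the force, the opening and the grip force at its end, in the units of the state.
- arm.observe(): the state, without advancing time (a new reading comes with each control period).
- arm.get_image(name): name is "scene" or "top" or "wrist"; returns a dict with "frame" (400x640x3 uint8, red, green, blue), "mtx" (3x3 intrinsics, pixels), "T" (4x4, takes a point from camera to world coordinates). Camera axes: x right, y down, z forward; pixel columns grow to the right and rows downward; lengths in m; the calibration is good to about 2 mm. A picture is of the moment at which its call begins. There is no depth.
- arm.sign_off(): hands the job in; it is judged then, once.
Trained networks look in a picture, given as the dict that the camera call returned (one of the last four; its "shot" number tells which), for a name from the list of things; names that differ only in an ending like _2 or _b are one class to them, and where a whole thing is asked for, a point or a joint stands for the part that bears it (a point fixed in the world has none). Each returns a list of dicts, best first, with "conf" (0 to 1); they miss things now and then, are a little off and sometimes report something else, mostly with a low value. They report only what shows in the picture. A call takes as long as a camera call. They do not tell look-alikes from the thing itself.
- arm.look_for(label, picture): "centre" ([column, row] as shares, 0 to 1, of the picture: columns of its width, rows of its height, amid what is visible of it).
- arm.trace(label, picture): "region" (400x640 bool, what is visible of it) and "centre" ([column, row] as shares, 0 to 1, of the picture: columns of its width, rows of its height, amid what is visible of it).
- arm.place_of(label, picture): "centre" ([column, row] as shares, 0 to 1, of the picture: columns of its width, rows of its height: a listed point, or the origin of a listed thing).
The state is a dict: "clock": time; "joints": joint angles; "dq": joint speeds; "joint_efforts": joint torques, N m; "position": TCP position; "ee_rot": TCP orientation; "force": force on the tool from outside, world axes, zero at the start; "ft_torque": the same for the moment, N m; "width": opening from 0.0 (shut) to 1.0 (fully open); "gripper_force": force on a finger pad.
Only numpy, scipy, OpenCV 4.12 (cv2) and the standard library are available. Lean on these libraries where they do the work, as an engineer would, in place of code of your own. Each camera call takes 0.05 s, during which the arm holds its last target. There are 200 camera calls.

## Task

Take the steel flask with the orange handle out of the sloping rack, upend it over the upright peg of the air dryer and let its lugs down through the collar's slots until it is fully down. Then twist it clockwise (seen from above) half way to the lock, so that its handle points at the green marks, never on into the lock click at the red marks, and finish while still gripping the flask there against the return spring. Leave everything else where it stands.

Things in the scene. Friction and masses are not known exactly. Their poses are not given: they have to be found in the camera images.
- flask: Steel flask with orange handle and band: tube 56 mm outside, 50 inside, 100 long, 0.25 kg. Origin: centre of its open mouth's rim; z runs from mouth to closed end (straight up once upended). It starts mouth down in a rack lane: axis 28 degrees from vertical, handle end up and toward the robot (rack -x), y level. Two lugs stick out along its +y and -y at the mouth.
- flask_handle (a point): Point on the flask axis, 123 mm from the mouth, a good place for the TCP: in the bar handle on the closed end, 40 mm long (along flask x), 22 mm thick (along flask y: grip across this), 38 mm tall (z = 100 to 138 mm). Axes as the flask's.
- flask_lug (a point): Centre of the outer face of the brass lug on flask +y, 38.5 mm from the axis, 5 mm above the mouth rim; the other lug is on -y. Each is 10 mm wide and 6 mm high. Axes as the flask's.
- spare: Bystander: second flask of the same shape, black handle and blue band, in the other lane of the rack. Origin and axes as for the flask.
- rack: Fixed wooden rack, 190 x 280 mm, under 115 mm tall, origin at the centre of its underside, z up. Two open-topped lanes, 65 mm either side of its centre along its y, lean 28 degrees from vertical toward its -x. A flask lifts straight up out of its lane.
- dryer: Fixed air dryer: grey plinth 150 x 150 x 45 mm, origin at the centre of its underside, z up. On it a round bayonet collar, 108 mm across, bore 64 mm, top at 66 mm height, with two lug slots along dryer +y and -y, around an upright white peg 34 mm across with a tapered tip at 118 mm height.
- seat (a point): On the dryer's axis at 48 mm height: the floor inside the collar, where the mouth rim rests when the flask is fully down (18 mm below the collar's top). Under the collar the lugs have 4 mm of play in height. Axes as the dryer's.
- slot (a point): Middle of the slot on dryer +y, at the collar's top, 37 mm from the axis; slots are 20 mm wide. The flask goes in with its y along dryer y, either way round; its handle then points along dryer x, at the white marks on collar and plinth. Turned clockwise seen from above, the lugs go under the collar.
- half_mark (a point): A green mark on the collar's top, 48.5 mm from the axis, 0.7 rad (40 degrees) clockwise from dryer +x and the white mark; another lies across the axis. At half way the handle's long axis points at them. The red marks, 1.4 rad clockwise, are the lock: a sprung pawl resists from about 0.95 rad and clicks shut at about 1.4.
- carrier (a joint): Angle (rad) of the sprung carrier that the lugs turn: 0 at rest, growing clockwise seen from above, stop at 1.5. A spring pushes it back (0.05 N m at 0, 0.12 at the green marks). The lugs have play in it: it reads about 0.11 less than the flask's own angle from the white marks, so about 0.59 at the green marks.
- red_bottle: Bystander: upright green wine bottle, 74 mm across, 290 mm tall. Origin at the centre of its underside.
- amber_bottle: Bystander: upright amber bottle, 68 mm across, 240 mm tall. Origin at the centre of its underside.
- tasting_glass: Bystander: clear stemmed tasting glass, 62 mm across, 140 mm tall. Origin at the centre of its underside.
- spit_bowl: Bystander: white ceramic bowl, 120 mm across, 60 mm tall. Origin at the centre of its underside.
- stopper: Bystander: small upright cork stopper, 28 mm across, 35 mm tall. Origin at the centre of its underside.
- tumbler: Bystander: blue ceramic cup, 68 mm across, 85 mm tall. Origin at the centre of its underside.
Things that resemble listed ones, but are neither listed nor needed, are in the scene too. What is shaped like the flask but turquoise is not meant.

How it is judged:
By the outcome, as a careful person would: the job done as asked, in the order asked, and still so for the second after the job is handed in, while the arm keeps its last pose, push and grip.
It also fails if it takes over 48 s, if anything falls off the work surface, if the arm or the gripper's body presses on something with over 40 N, if the wrist force passes 120 N, or if a joint passes its speed limit or range.

## Working session

There is one attempt and no reset: what is moved stays moved. The work goes in short steps, Python scripts to look and compute and a tool call to move; the robot and the scene stay as the last step left them, time stands still between calls to the robot, and variables do not carry over. Pictures are saved under pics/ and viewed, at most 10 in all, crops included, and the job is handed in when it is done.

Besides the shell and the picture viewer there is one more tool, called after "Emit:" as name(argument=value, ...), one argument or row to a line, values as JSON. carry_out: Moves the arm, as the interface text tells. Its arguments: {"type":"object","properties":{"claw":{"type":"array","items":{"type":"number"}},"delta_pos":{"type":"array","items":{"type":"array","items":{"type":"number"}}},"angular":{"type":"array","items":{"type":"array","items":{"type":"number"}}},"force":{"type":"number"}},"required":["claw","delta_pos","angular"]}

```bash
mkdir -p pics; ls; cat > h.py <<'E'
import numpy as np, cv2
from cell import arm
from scipy.spatial.transform import Rotation as R
def save(d,n): cv2.imwrite(f'pics/{n}.png',cv2.cvtColor(d['frame'],cv2.COLOR_RGB2BGR))
def pix(c): return np.array([c[0]*640,c[1]*400])
def proj(d,P):
    P=np.atleast_2d(P); T=np.linalg.inv(d['T']); c=P@T[:3,:3].T+T[:3,3]; u=c@d['mtx'].T; return u[:,:2]/u[:,2:]
def ray(d,p):
    v=d['T'][:3,:3]@np.linalg.inv(d['mtx'])@np.array([p[0],p[1],1.]); return d['T'][:3,3],v/np.linalg.norm(v)
def tri(l):
    A=np.zeros((3,3));b=np.zeros(3)
    for d,p in l:
        o,v=ray(d,p);M=np.eye(3)-np.outer(v,v);A+=M;b+=M@o
    return np.linalg.solve(A,b)
def onz(d,p,z):
    o,v=ray(d,p); return o+v*(z-o[2])/v[2]
E
python3 - <<'E'
from h import *
s=arm.observe();print({k:np.round(v,3) for k,v in s.items()})
D={}
for n in('scene','top'):
    d=arm.get_image(n);save(d,n+'0');print(n,d['T'].round(3).tolist(),d['mtx'].round(1).tolist())
    for l in ['flask','flask_handle','flask_lug','spare','rack','dryer','seat','slot','half_mark']:
        print(l,[(pix(x['centre']).round(1).tolist(),round(x['conf'],2)) for x in arm.place_of(l,d)])
E
```

```text
pics
{'clock': np.float64(0.0), 'joints': array([-1.363,  0.435,  0.025,  1.574, -0.012,  1.134, -0.075]), 'dq': array([-0.   , -0.001, -0.001,  0.   ,  0.   , -0.001, -0.   ]), 'joint_efforts': array([-1.0000e-03, -6.6785e+01,  9.8400e-01, -3.1446e+01, -6.1000e-02,
        4.3000e-02,  0.0000e+00]), 'position': array([0.191, 0.595, 0.245]), 'ee_rot': array([-4.860e-01, -3.104e+00,  2.000e-03]), 'force': array([-1.441, -0.158, -0.475]), 'ft_torque': array([ 0.016, -0.01 , -0.022]), 'gripper_force': np.float64(0.0), 'width': np.float64(1.0)}
scene [[0.037, 0.624, -0.78, 2.124], [0.999, -0.028, 0.025, -0.132], [-0.006, -0.781, -0.625, 1.358], [0.0, 0.0, 0.0, 1.0]] [[518.2, 0.0, 319.7], [0.0, 518.2, 204.3], [0.0, 0.0, 1.0]]
flask []
flask_handle []
flask_lug []
spare []
rack []
dryer []
seat []
slot []
half_mark []
top [[0.028, -0.982, 0.184, 0.297], [-1.0, -0.03, -0.006, -0.085], [0.011, -0.184, -0.983, 1.581], [0.0, 0.0, 0.0, 1.0]] [[465.5, 0.0, 322.1], [0.0, 465.5, 194.0], [0.0, 0.0, 1.0]]
flask [([317.1, 251.3], 0.97), ([335.3, 187.3], 0.95), ([486.3, 224.1], 0.58), ([327.5, 204.6], 0.16)]
flask_handle [([329.1, 204.1], 0.88), ([152.5, 190.0], 0.55)]
flask_lug [([479.5, 236.3], 0.94), ([321.6, 262.0], 0.9), ([323.4, 189.6], 0.64)]
spare [([367.5, 200.6], 0.87), ([349.9, 198.4], 0.55)]
rack [([350.8, 193.5], 0.78), ([235.2, 170.0], 0.71)]
dryer [([233.3, 189.1], 0.89), ([189.6, 255.4], 0.37)]
seat [([231.1, 187.8], 0.94)]
slot [([220.5, 188.1], 0.91)]
half_mark [([234.4, 167.0], 0.56)]
```

View pics/scene0.png

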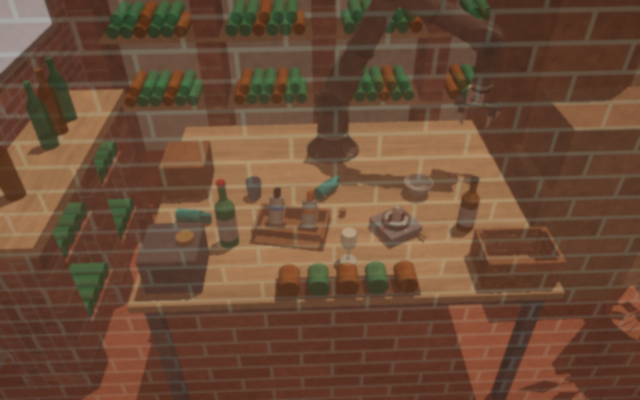

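View pics/top0.png

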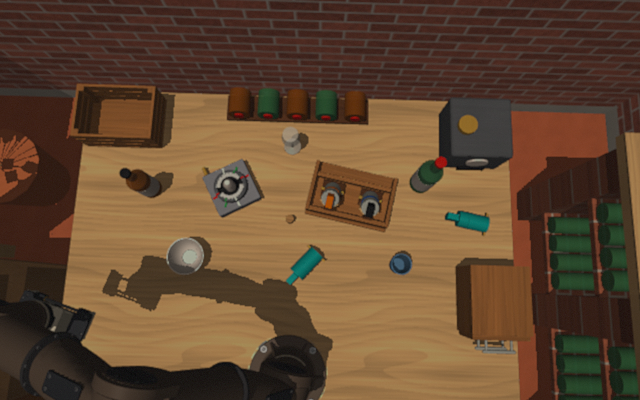

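The top picture shows the rack with the orange-handled flask at (330,200) and the black-handled spare at (370,207). The dryer is at (232,187), and turquoise look-alikes lie at (306,265) and (468,222). The scene picture is veiled by a brick pattern, with the rack at (292,225) and the dryer at (397,222).
Could be mistaken for the flask: spare (370,207), turquoise (306,265), turquoise (468,222). By the description I choose (330,200), and I'll check it in a close crop.

```bash
python3 - <<'E'
import cv2,numpy as np
a=cv2.imread('pics/top0.png')
c=cv2.resize(a[150:235,195:405],None,fx=3.8,fy=3.8,interpolation=cv2.INTER_CUBIC)
cv2.imwrite('pics/crop1.png',c)
E
```

```text
(no output)
```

View pics/crop1.png

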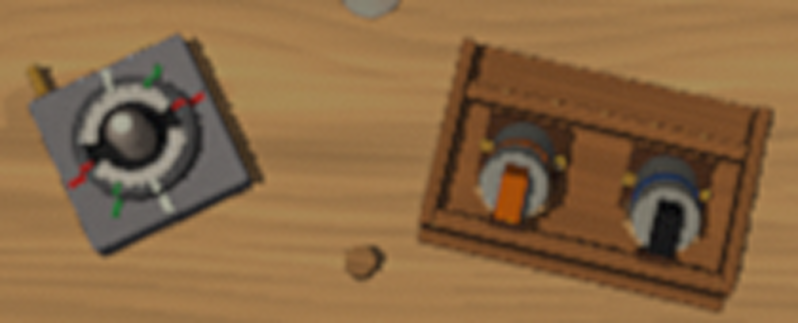

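The crop confirms the target: the orange handle and band are in the left lane, with handle top at crop (512,195), i.e. top pixel (330,201). The spare has a black handle and blue band. The dryer's white marks are at crop (107,80) and (165,200), and its green marks at (153,75) and (117,200).

```bash
python3 - <<'E'
from h import *
d=arm.get_image('top')
w=arm.get_image('wrist'); s=arm.observe()
Tt=np.eye(4);Tt[:3,:3]=R.from_rotvec(s['ee_rot']).as_matrix();Tt[:3,3]=s['position']
print('tool',Tt.round(3).tolist());print('cam in tool',(np.linalg.inv(Tt)@w['T']).round(3).tolist(),w['mtx'].round(0).tolist())
c=lambda x,y:(195+(x+.5)/3.8-.5,150+(y+.5)/3.8-.5)
print('dryer seat',onz(d,(231.1,187.8),.048), 'collar c',onz(d,c(137,137),.066))
for n,p in dict(w1=(107,80),w2=(165,200),g1=(153,75),g2=(117,200),r1=(190,100),r2=(80,177)).items(): print(n,onz(d,c(*p),.06))
print('handle top',onz(d,c(514,175),.12))
for p in [(470,40),(770,110),(725,305),(422,238)]: print('rack',onz(d,c(*p),.08))
print('stopper',onz(d,c(362,262),0.03),'glass',onz(d,(291,140),.1))
E
```

```text
tool [[-0.952, 0.306, 0.0, 0.191], [0.306, 0.952, 0.0, 0.595], [-0.0, 0.0, -1.0, 0.246], [0.0, 0.0, 0.0, 1.0]]
cam in tool [[0.0, -0.97, -0.245, 0.065], [1.0, 0.0, 0.0, 0.001], [0.0, -0.245, 0.97, -0.139], [0.0, 0.0, 0.0, 1.0]] [[352.0, 0.0, 322.0], [0.0, 352.0, 198.0], [0.0, 0.0, 1.0]]
dryer seat [0.59617136 0.21068884 0.048     ] collar c [0.59975315 0.2090444  0.066     ]
w1 [0.65131538 0.23985366 0.06      ]
w2 [0.54583655 0.18232396 0.06      ]
g1 [0.65708508 0.19973108 0.06      ]
g2 [0.54458189 0.22396191 0.06      ]
r1 [0.63553458 0.16586788 0.06      ]
r2 [0.56390732 0.25746641 0.06      ]
handle top [ 0.56607205 -0.11925412  0.12      ]
rack [ 0.69233412 -0.07867778  0.08      ]
rack [ 0.63768125 -0.34144311  0.08      ]
rack [ 0.46630281 -0.30277165  0.08      ]
rack [ 0.51622089 -0.04278361  0.08      ]
stopper [0.50057723 0.01079567 0.03      ] glass [0.7529378  0.01351425 0.1       ]
```

Emit:
carry_out(
  claw=[9.1,9.1,9.1,9.1,9.1,9.1,9.1,9.1,9.1,9.1,9.1,9.1,9.1,9.1],
  delta_pos=[
    [-3.5,-1.7,0],
    [-3.5,-1.7,0],
    [-3.5,-1.7,0],
    [-3.5,-1.7,0],
    [-3.5,-1.7,0],
    [-3.5,-1.7,0],
    [-3.5,-1.7,0],
    [-3.5,-1.7,0],
    [-3.5,-1.7,0],
    [-3.5,-1.7,0],
    [-3.5,-1.7,0.5],
    [-3.5,-1.7,0.5],
    [-3.5,-1.7,0.5],
    [-3.5,-1.7,0.5],
  ],
  angular=[
    [0,0,0],
    [0,0,0],
    [0,0,0],
    [0,0,0],
    [0,0,0],
    [0,0,0],
    [0,0,0],
    [0,0,0],
    [0,0,0],
    [0,0,0],
    [0,0,0],
    [0,0,0],
    [0,0,0],
    [0,0,0],
  ],
)

```text
clock: 2.5
position: [0.5859, 0.2174, 0.2255]
ee_rot: [0.486, 3.103, 0.001]
force: [0.7, 1.0, 0.3]
width: 0.991
gripper_force: 0.0
```

```bash
python3 - <<'E'
from h import *
w=arm.get_image('wrist');s=arm.observe();save(w,'wd');print(s['clock'],s['position'],s['joints'].round(2))
for l in ['dryer','seat','slot','half_mark']:
    print(l,[(pix(x['centre']).round(1).tolist(),round(x['conf'],2)) for x in arm.place_of(l,w)])
np.save('wd_T.npy',w['T']);np.save('K.npy',w['mtx'])
E
```

```text
2.55 [0.59042565 0.21011281 0.22469137] [-0.56  0.45  0.19  1.61 -0.09  1.09  0.91]
dryer [([320.8, 190.3], 0.76)]
seat [([320.1, 199.2], 0.75)]
slot [([346.4, 177.2], 0.69)]
half_mark [([326.5, 254.5], 0.81)]
```

View pics/wd.png

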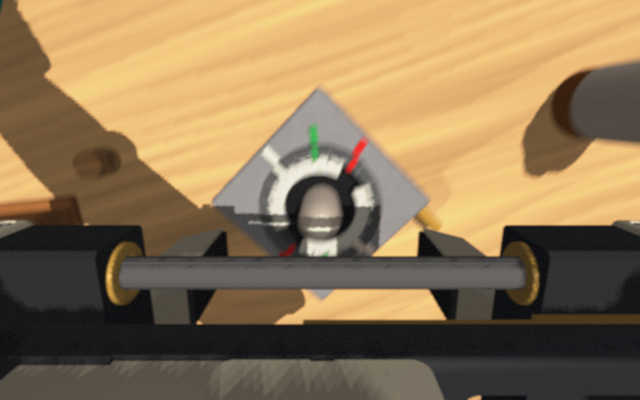

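The dryer is centred at about (320,200). The plinth corners are near (318,88), (213,205) and (430,205), and the robot-side marks are white (272,158), green (314,140) and red (357,155). The gripper hides the lower part, so I shift outward for a cleaner view.

Emit:
carry_out(
  claw=[9.1,9.1,9.1,9.1],
  delta_pos=[
    [-3,0,-1],
    [-2,0,0],
    [0,0,0],
    [0,0,0],
  ],
  angular=[
    [0,0,0],
    [0,0,0],
    [0,0,0],
    [0,0,0],
  ],
)

```text
clock: 3.15
position: [0.6316, 0.2047, 0.2354]
ee_rot: [-0.484, -3.103, -0.001]
force: [-0.2, 0.2, 0.3]
width: 0.991
gripper_force: 0.0
```

```bash
cat > dry.py <<'E'
from h import *
from scipy.optimize import least_squares
def marks(w,ref):
    hsv=cv2.cvtColor(w['frame'],cv2.COLOR_RGB2HSV)
    X,Y=np.meshgrid(np.arange(640),np.arange(400)); near=np.hypot(X-ref[0],Y-ref[1])<110
    g=(hsv[...,0]>50)&(hsv[...,0]<80)&(hsv[...,1]>110)&(hsv[...,2]>60)&near
    r=((hsv[...,0]<6)|(hsv[...,0]>174))&(hsv[...,1]>150)&(hsv[...,2]>90)&near
    out={}
    for n,m in(('g',g),('r',r)):
        k,L,st,c=cv2.connectedComponentsWithStats(m.astype(np.uint8)); out[n]=[(st[i,4],c[i].round(1).tolist(),st[i,:4].tolist()) for i in range(1,k) if st[i,4]>8]
    return out
E
python3 - <<'E'
from dry import *
w=arm.get_image('wrist');s=arm.observe();save(w,'wd2');print(s['clock'],s['position'],np.abs(s['dq']).max())
ref=proj(w,[.597,.210,.05])[0];print(ref)
for l in ['dryer','seat','slot','half_mark']:
    print(l,[(pix(x['centre']).round(1).tolist(),round(x['conf'],2)) for x in arm.place_of(l,w)])
print(marks(w,ref))
np.savez('wd2.npz',**w)
c=[int(v) for v in ref];y0=max(0,c[1]-130);x0=c[0]-130
cv2.imwrite('pics/wd2c.png',cv2.resize(cv2.imread('pics/wd2.png')[y0:y0+200,x0:x0+260],None,fx=3,fy=3,interpolation=cv2.INTER_CUBIC));print(x0,y0)
E
```

```text
3.2 [0.63127176 0.20487968 0.23542272] 0.008545136615755435
[315.36980018 144.34988546]
dryer [([319.9, 143.9], 0.87)]
seat [([320.3, 148.6], 0.87)]
slot [([350.9, 120.9], 0.95)]
half_mark [([324.4, 203.4], 0.61)]
{'g': [(np.int32(200), [313.1, 82.5], [309, 68, 9, 32]), (np.int32(127), [325.1, 209.0], [321, 198, 9, 22])], 'r': [(np.int32(213), [356.2, 95.4], [346, 81, 21, 30]), (np.int32(150), [285.3, 198.5], [276, 188, 19, 22])]}
185 14
```

View pics/wd2c.png

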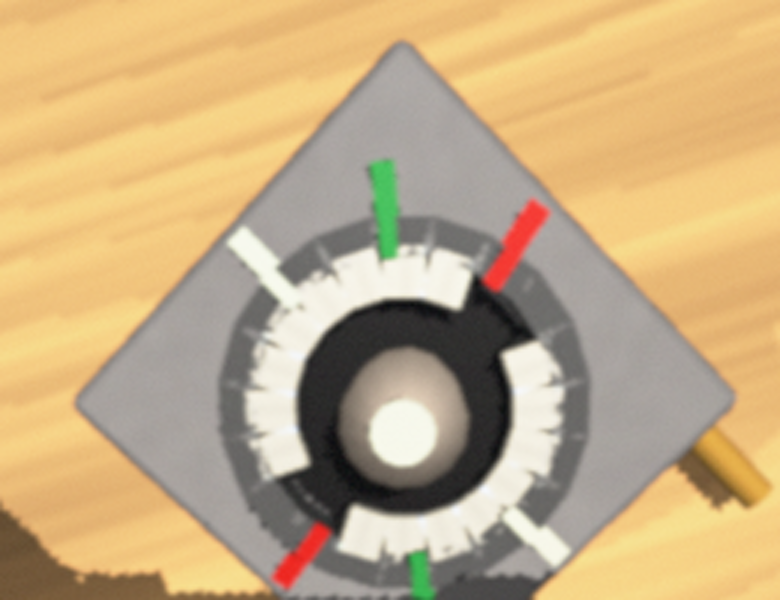

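The whole dryer is now clear. The crop shows plinth corners at (401,42), (77,402) and (735,397), the bore centre at (405,405), and slots toward the upper right and lower left. I fit its pose from these.

```bash
python3 - <<'E'
from dry import *
w=dict(np.load('wd2.npz'))
f=lambda x,y:np.array([185+(x+.5)/3-.5,14+(y+.5)/3-.5])
y=lambda a:np.array([[np.cos(a),-np.sin(a)],[np.sin(a),np.cos(a)]])
h=.075
obs=[(f(401,42),(-h,-h,.045)),(f(77,402),(-h,h,.045)),(f(735,397),(h,-h,.045)),
 (f(405.5,405.5),(0,0,.066)),(f(403,401),(0,0,.066)),
 (f(465,305),(-.01,-.0304,.066)),(f(502,355),(.01,-.0304,.066)),(f(305,470),(-.01,.0304,.066)),(f(345,515),(.01,.0304,.066))]
# correspondences up to quarter turn: try all for corners, pick best
best=None
for k in range(4):
  for yk in (0,1,2,3):
    ob=[]
    for i,(p,q) in enumerate(obs):
        q=np.array(q,float)
        if i<3:q[:2]=y(yk*np.pi/2)@q[:2]
        ob.append((p,q))
    def res(v):
        P=np.array([[*(y(v[2])@q[:2]+v[:2]),q[2]] for p,q in ob]);return (proj(w,P)-np.array([p for p,_ in ob])).ravel()
    r=least_squares(res,[.6,.21,.5+k*np.pi/2],loss='soft_l1')
    if best is None or r.cost<best[0]:best=(r.cost,r.x,r.fun.reshape(-1,2).round(1).tolist(),yk)
print(best, np.degrees(best[1][2]))
v=best[1]
for n,a in(('g',-.7),('r',-1.4)):
  for s in (0,np.pi):
    t=v[2]+a+s;print(n,proj(w,[v[0]+.0485*np.cos(t),v[1]+.0485*np.sin(t),.066]).round(1))
print('tip',proj(w,[v[0],v[1],.118]),'obs',f(402,433))
E
```

```text
(np.float64(347.654149488427), array([0.59994984, 0.21268772, 3.61910557]), [[1.2, 224.7], [-5.2, -1.5], [3.6, -0.1], [-0.8, -0.4], [0.0, 1.1], [12.4, 16.2], [-16.2, -17.3], [16.6, 10.3], [-13.0, -20.5]], 3) 207.35947462871363
g [[313.9  90.5]]
g [[323.8 202. ]]
r [[352.  101.2]]
r [[288.1 192.7]]
tip [[318.41241344 155.96991736]] obs [318.66666667 158.        ]
```

```bash
python3 - <<'E'
from dry import *
w=dict(np.load('wd2.npz'))
f=lambda x,y:np.array([185+(x+.5)/3-.5,14+(y+.5)/3-.5])
h=.075
# local +x ~ lower right in picture (away from robot), +y ~ upper right
obs=[(f(401,42),(-h,h,.045)),(f(77,402),(-h,-h,.045)),(f(735,397),(h,h,.045)),
 (f(405.5,405.5),(0,0,.066)),(f(403,401),(0,0,.066)),
 (f(465,305),(-.01,.0304,.066)),(f(502,355),(.01,.0304,.066)),(f(305,470),(-.01,-.0304,.066)),(f(345,515),(.01,-.0304,.066))]
p=np.array([o[0] for o in obs]);q=np.array([o[1] for o in obs])
def P(v):
    c,s=np.cos(v[2]),np.sin(v[2]);return np.c_[q[:,:2]@np.array([[c,s],[-s,c]])+v[:2],q[:,2]]
r=least_squares(lambda v:(proj(w,P(v))-p).ravel(),[.6,.21,.5],loss='soft_l1')
v=r.x;print(v,np.degrees(v[2]),r.fun.reshape(-1,2).round(1).tolist())
for n,a in(('g',-.7),('r',-1.4)):
  for s in (0,np.pi):
    t=v[2]+a+s;print(n,proj(w,[v[0]+.0485*np.cos(t),v[1]+.0485*np.sin(t),.066]).round(1))
print('tip',proj(w,[v[0],v[1],.118]),'obs',f(402,433))
np.save('dryer.npy',v)
E
```

```text
[0.60098099 0.21247332 0.48316805] 27.683489791320742 [[-0.1, -5.0], [-4.9, 0.2], [3.7, 0.3], [-0.7, 0.8], [0.1, 2.3], [-3.9, 0.5], [0.1, 0.6], [0.6, -4.1], [3.6, -3.5]]
g [[324.2 203.1]]
g [[313.7  91.8]]
r [[288.5 194. ]]
r [[351.8 102.3]]
tip [[318.56611771 157.40495465]] obs [318.66666667 158.        ]
```

Emit:
carry_out(
  claw=[9.1,9.1,9.1,9.1,9.1,9.1,9.1,9.1,9.1,9.1,9.1],
  delta_pos=[
    [-0.9,-4,-0.6],
    [-0.9,-4,-0.6],
    [-0.9,-4,-0.6],
    [-0.9,-4,-0.6],
    [-0.9,-4,-0.6],
    [-0.9,-4,-0.6],
    [-0.9,-4,-0.6],
    [-0.9,-4,-0.3],
    [0,0,0],
    [0,0,0],
    [0,0,0],
  ],
  angular=[
    [0,0,0],
    [0,0,0],
    [0,0,0],
    [0,0,0],
    [0,0,0],
    [0,0,0],
    [0,0,-0.1],
    [0,0,0],
    [0,0,0],
    [0,0,0],
    [0,0,0],
  ],
)

```text
clock: 4.5
position: [0.6072, -0.1218, 0.2803]
ee_rot: [-0.328, -3.124, -0.002]
force: [-0.2, -0.1, -0.6]
width: 0.991
gripper_force: 0.0
```

```bash
python3 - <<'E'
from dry import *
w=arm.get_image('wrist');s=arm.observe();save(w,'wr');print(s['clock'],s['position'],s['joints'].round(2),s['ee_rot'])
for l in ['flask','flask_handle','flask_lug','spare','rack']:
    print(l,[(pix(x['centre']).round(1).tolist(),round(x['conf'],2)) for x in arm.place_of(l,w)])
np.savez('wr.npz',**w)
cv2.imwrite('pics/wrc.png',cv2.resize(cv2.imread('pics/wr.png')[30:260,190:490],None,fx=2.6,fy=2.6,interpolation=cv2.INTER_CUBIC))
E
```

```text
4.55 [ 0.60735586 -0.12151254  0.28035503] [-0.06  0.4   0.25  1.55 -0.1   1.2   1.57] [-3.26781141e-01 -3.12425316e+00 -1.59522510e-03]
flask [([314.2, 166.7], 0.92), ([311.4, 114.3], 0.25)]
flask_handle [([311.7, 113.6], 0.68), ([261.3, 164.2], 0.67)]
flask_lug [([349.3, 168.5], 0.92), ([309.8, 114.9], 0.59)]
spare [([193.2, 170.0], 0.81)]
rack [([262.6, 163.5], 0.64)]
```

View pics/wrc.png

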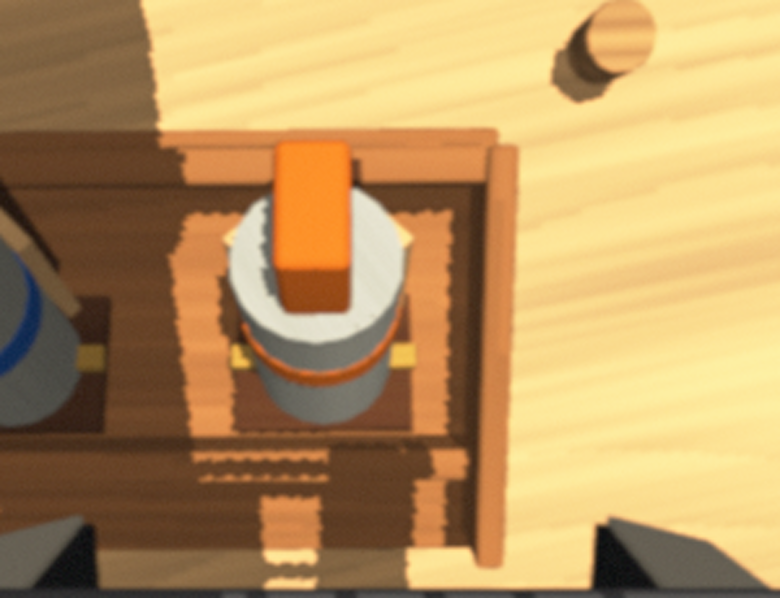

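The crop shows the orange handle on the steel flask at (313,205), with its brass lugs at (242,357) and (402,357). The lane is open above, and the spare with its blue band is off to the left. I fit the flask's pose from the handle corners and lugs.

```bash
python3 - <<'E'
from dry import *
w=dict(np.load('wr.npz'))
f=lambda x,y:np.array([190+(x+.5)/2.6-.5,30+(y+.5)/2.6-.5])
# flask local; picture right = +y world side
m=1e-3
obs=[((276,143),(-20,-11,138)),((349,141),(-20,11,138)),((352,266),(20,11,138)),((274,265),(20,-11,138)),
 ((281,310),(20,-11,100)),((350,309),(20,11,100)),((232,357),(0,-38.5,5)),((414,356),(0,38.5,5))]
p=np.array([f(*o[0]) for o in obs]);q=np.array([o[1] for o in obs])*m
t=np.radians(28)
def Rf(y): return (R.from_euler('z',y)*R.from_euler('y',-t)).as_matrix()
P=lambda v:q@Rf(v[3]).T+v[:3]
for fz in (None,1):
  r=least_squares(lambda v:(proj(w,P(v))-p).ravel(),[.62,-.12,.02,-.2],loss='soft_l1')
  break
v=r.x;print(v.round(4),np.degrees(v[3]),r.fun.reshape(-1,2).round(1).tolist())
H=v[:3]+Rf(v[3])@[0,0,.123];print('handle',H)
np.save('flask.npy',v)
d=arm.get_image('top');print('top pred handle',proj(d,H),'obs flask_handle 329.1,204.1; mouth',proj(d,v[:3]))
hs=cv2.cvtColor(w['frame'],cv2.COLOR_RGB2HSV)
s=arm.observe();Rt=R.from_rotvec(s['ee_rot']).as_matrix()
Fz=Rf(v[3])
tgt=np.c_[-Fz[:,0],Fz[:,1],-Fz[:,2]]
print('det',np.linalg.det(tgt),'rotvec in tool',R.from_matrix(Rt.T@tgt).as_rotvec())
for off in (.09,0): 
    g=H+Fz[:,2]*off; print(off,g,'in tool cm',(Rt.T@(g-s['position'])*100).round(2))
E
```

```text
[ 0.6036 -0.1295  0.0223 -0.2057] -11.783299390144341 [[-0.1, -0.8], [0.4, -0.1], [-0.5, -0.1], [-0.2, 0.4], [0.6, 2.0], [-0.0, 2.3], [0.8, -1.4], [-0.7, -1.2]]
handle [ 0.54702452 -0.11769665  0.13093481]
top pred handle [[329.34711491 200.97031684]] obs flask_handle 329.1,204.1; mouth [[332.37193966 190.14377416]]
det 1.0000000000000002 rotvec in tool [-0.00091636 -0.48878266 -0.00416127]
0.09 [ 0.50566247 -0.10906825  0.21040009] in tool cm [10.23 -0.77  7.01]
0 [ 0.54702452 -0.11769665  0.13093481] in tool cm [ 6.   -0.75 14.95]
```

Emit:
carry_out(
  claw=[6,6,6,6,6,6,6,6,6,6],
  delta_pos=[
    [3.4,-0.25,2],
    [3.4,-0.26,2.5],
    [3.43,-0.26,2.51],
    [0,0,0],
    [0,0,0],
    [0,0,0],
    [0,0,0],
    [0,0,0],
    [0,0,0],
    [0,0,0],
  ],
  angular=[
    [0,0,0],
    [0,0,0],
    [0,0,-0.004],
    [0,-0.1,0],
    [0,-0.1,0],
    [0,-0.1,0],
    [0,-0.1,0],
    [0,-0.089,0],
    [0,0,0],
    [0,0,0],
  ],
)

```text
clock: 5.85
position: [0.5057, -0.1094, 0.2107]
ee_rot: [0.273, 2.642, -0.068]
force: [0.1, -0.5, 0.6]
width: 0.658
gripper_force: 0.0
```

```bash
cat > go.py <<'E'
from h import *
t=np.radians(28);v=np.load('flask.npy')
Fz=(R.from_euler('z',v[3])*R.from_euler('y',-t)).as_matrix()
H=v[:3]+Fz@[0,0,.125]
s=arm.observe();Rt=R.from_rotvec(s['ee_rot']).as_matrix();tgt=np.c_[-Fz[:,0],Fz[:,1],-Fz[:,2]]
print(s['position'],s['joints'].round(2),s['width'],'rot',R.from_matrix(Rt.T@tgt).as_rotvec().round(4),'to H cm',(Rt.T@(H-s['position'])*100).round(2))
E
python3 go.py
```

```text
[ 0.50570057 -0.10942108  0.21071861] [-0.18  0.08  0.26  2.3   0.14  0.29  1.32] 0.6577621895745382 rot [-0.0004 -0.0014 -0.0004] to H cm [0.01 0.04 8.82]
```

Emit:
carry_out(
  claw=[6,6,6,6,6,6,1.5,1,1,1,1,1,1],
  delta_pos=[
    [0,0,2],
    [0,0,2],
    [0,0,2],
    [0,0,1.8],
    [0,0,1],
    [0,0,0],
    [0,0,0],
    [0,0,0],
    [0,0,0],
    [0,0,0],
    [0,0,0],
    [0,0,0],
    [0,0,0],
  ],
  angular=[
    [0,0,0],
    [0,0,0],
    [0,0,0],
    [0,0,0],
    [0,0,0],
    [0,0,0],
    [0,0,0],
    [0,0,0],
    [0,0,0],
    [0,0,0],
    [0,0,0],
    [0,0,0],
    [0,0,0],
  ],
  force=45,
)

```text
clock: 7.15
position: [0.5423, -0.1176, 0.142]
ee_rot: [0.272, 2.644, -0.072]
force: [0.9, 3.5, 3.5]
width: 0.235
gripper_force: 45.0
```

```bash
python3 go.py; python3 -c "
from h import *
print(arm.observe()['force'].round(1),arm.observe()['gripper_force'])"
```

```text
[ 0.54231446 -0.11756788  0.14196891] [0.06 0.27 0.02 2.28 0.5  0.12 0.96] 0.23471759732260655 rot [-0.0032 -0.003   0.0011] to H cm [0.11 0.09 0.99]
[0.9 3.5 3.5] 44.95058476924896
```

Emit:
carry_out(
  claw=[1,1,1,1,1,1],
  delta_pos=[
    [-0.24,0,-0.44],
    [-0.47,0,-0.88],
    [-0.47,0,-0.88],
    [-0.47,0,-0.88],
    [0,0,0],
    [0,0,0],
  ],
  angular=[
    [0,0,0],
    [0,0,0],
    [0,0,0],
    [0,0,0],
    [0,0,0],
    [0,0,0],
  ],
)

```text
clock: 7.75
position: [0.5413, -0.119, 0.1761]
ee_rot: [0.276, 2.646, -0.074]
force: [0.2, -0.1, -2.5]
width: 0.238
gripper_force: 44.9
```

```bash
python3 go.py; python3 -c "
from h import *
w=arm.get_image('wrist');save(w,'wl')
s=arm.observe();print(s['force'].round(1),s['ft_torque'].round(2),s['gripper_force'])"
```

```text
[ 0.54132077 -0.11898294  0.17610279] [ 0.18  0.21 -0.12  2.24  0.41  0.23  1.05] 0.23819302264793474 rot [-0.0054 -0.0051 -0.0009] to H cm [1.63 0.26 4.04]
[ 0.3  0.  -2. ] [0.18 0.73 0.02] 44.94416534900665
```

View pics/wl.png

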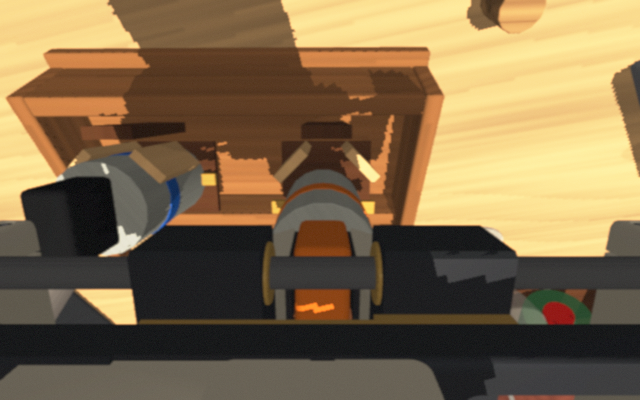

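The flask hangs centred between the fingers at (325,230) and has left its seat, with about 2.5 N on the wrist. The spare is undisturbed. I continue straight up.

Emit:
carry_out(
  claw=[1,1,1,1,1,1,1,1],
  delta_pos=[
    [-0.94,0,-1.77],
    [-0.94,0,-1.77],
    [-0.94,0,-1.77],
    [-0.94,0,-1.77],
    [-0.94,0,-1.77],
    [-0.94,0,-1.77],
    [0,0,0],
    [0,0,0],
  ],
  angular=[
    [0,0,0],
    [0,0,0],
    [0,0,0],
    [0,0,0],
    [0,0,0],
    [0,0,0],
    [0,0,0],
    [0,0,0],
  ],
)

```text
clock: 8.6
position: [0.542, -0.1181, 0.2957]
ee_rot: [0.275, 2.646, -0.074]
force: [0.5, 0.3, -2.2]
width: 0.232
gripper_force: 44.9
```

```bash
cat > pl.py <<'E'
# upright target over the dryer: tool x=-dryer x, y=dryer y, z down
from h import *
import sys
d=np.load('dryer.npy'); z=float(sys.argv[1]); tw=float(sys.argv[2]) if len(sys.argv)>2 else 0
s=arm.observe();Rt=R.from_rotvec(s['ee_rot']).as_matrix()
c,n=np.cos(d[2]-tw),np.sin(d[2]-tw)
tgt=np.array([[-c,-n,0],[-n,c,0],[0,0,-1]])
g=np.array([d[0],d[1],z])
rv=R.from_matrix(Rt.T@tgt).as_rotvec()
up=(R.from_euler('z',np.arctan2(-Rt[1,0],-Rt[0,0]))).as_matrix()@np.diag([-1,1,-1])
print(s['clock'],s['position'].round(4),s['joints'].round(2),'w',s['width'].round(3),'F',s['force'].round(1),'M',s['ft_torque'].round(2))
print('rot to upright same yaw',R.from_matrix(Rt.T@up).as_rotvec().round(4),'then yaw',R.from_matrix(up.T@tgt).as_rotvec().round(4))
print('shift in upright frame cm',(up.T@(g-s['position'])*100).round(2),'in target frame',(tgt.T@(g-s['position'])*100).round(2),'full rot',rv.round(4))
E
python3 pl.py .29
```

```text
Traceback (most recent call last):
  File "pl.py", line 11, in <module>
    print(s['clock'],s['position'].round(4),s['joints'].round(2),'w',s['width'].round(3),'F',s['force'].round(1),'M',s['ft_torque'].round(2))
                                                                     ^^^^^^^^^^^^^^^^
AttributeError: 'float' object has no attribute 'round'
```

```bash
sed -i "s/s\['width'\].round(3)/round(float(s['width']),3)/" pl.py; python3 pl.py .29
```

```text
8.6 [ 0.542  -0.1181  0.2957] [ 0.33  0.06 -0.26  2.06  0.16  0.55  1.32] w 0.232 F [ 0.5  0.3 -2.2] M [0.15 0.85 0.05]
rot to upright same yaw [-0.0048  0.4834 -0.0012] then yaw [ 0.      0.     -0.6889]
shift in upright frame cm [ 0.98 33.56  0.57] in target frame [-20.58  26.53   0.57] full rot [-0.1711  0.4623 -0.6764]
```

Emit:
carry_out(
  claw=[1,1,1,1,1,1,1,1,1,1,1,1,1,1,1,1,1,1,1,1],
  delta_pos=[
    [0,0,0],
    [0,0,0],
    [0,0,0],
    [0,0,0],
    [0.1,2.56,0],
    [0.1,4,0],
    [0.1,4,0],
    [0.1,4,0],
    [0.1,4,0],
    [0.1,4,0],
    [0.1,4,0],
    [0.1,4,0],
    [0.1,3,0],
    [0,0,0],
    [0,0,0],
    [0,0,0],
    [0,0,0],
    [0,0,0],
    [0,0,0],
    [0,0,0],
  ],
  angular=[
    [-0.001,0.12,0],
    [-0.001,0.12,0],
    [-0.001,0.12,0],
    [-0.001,0.123,0],
    [0,0,0],
    [0,0,0],
    [0,0,0],
    [0,0,0],
    [0,0,0],
    [0,0,0],
    [0,0,0],
    [0,0,0],
    [0,0,0],
    [0,0,-0.115],
    [0,0,-0.115],
    [0,0,-0.115],
    [0,0,-0.115],
    [0,0,-0.115],
    [0,0,-0.115],
    [0,0,0],
  ],
)

```text
clock: 10.6
position: [0.6022, 0.2119, 0.2942]
ee_rot: [0.754, -3.048, 0.003]
force: [0.4, 0.2, -2.9]
width: 0.235
gripper_force: 44.9
```

```bash
python3 pl.py .29; python3 - <<'E'
from h import *
w=arm.get_image('wrist');save(w,'wp');np.savez('wp.npz',**w)
d=arm.get_image('scene');print([(pix(x['centre']).round(1).tolist(),round(x['conf'],2)) for x in arm.place_of('flask',d)]);save(d,'sp')
a=cv2.imread('pics/wp.png')[60:330,150:500];b=cv2.imread('pics/sp.png')[130:290,330:490]
a=cv2.resize(a,None,fx=1.6,fy=1.6);b=cv2.resize(b,None,fx=1.4,fy=2.7*1)[:a.shape[0]]
b=cv2.resize(cv2.imread('pics/sp.png')[140:270,340:440],(230,300));c=np.zeros((a.shape[0],a.shape[1]+230,3),np.uint8);c[:,:a.shape[1]]=a;c[:300,a.shape[1]:]=b
cv2.imwrite('pics/cmp.png',c)
E
```

```text
10.6 [0.6022 0.2119 0.2942] [-0.11  0.48 -0.49  1.43  0.23  1.29  1.44] w 0.235 F [ 0.4  0.2 -2.9] M [ 0.05  0.07 -0.02]
rot to upright same yaw [-0.0011 -0.0021  0.    ] then yaw [0.     0.     0.0017]
shift in upright frame cm [0.08 0.11 0.42] in target frame [0.08 0.11 0.42] full rot [-0.0011 -0.0021  0.0017]
[]
```

View pics/cmp.png

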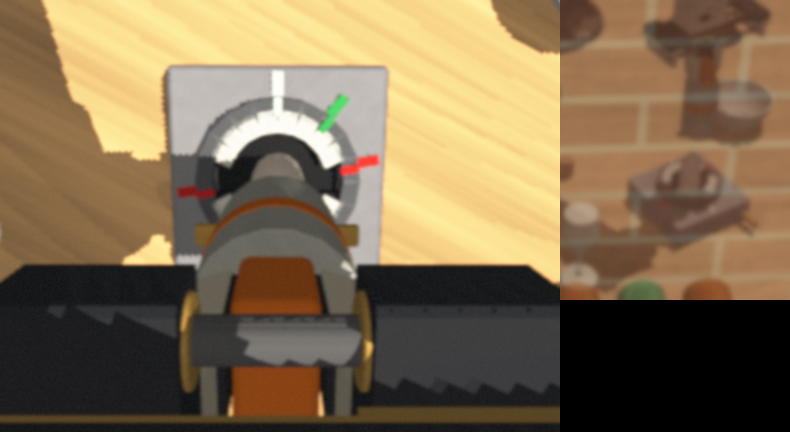

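The flask is upright over the dryer, its lugs at crop (203,236) and (350,236), in line with the slots (the handle points at the white mark). I check the lug positions against the expected hold.

```bash
python3 - <<'E'
from h import *
w=dict(np.load('wp.npz'));s=arm.observe()
Rt=R.from_rotvec(s['ee_rot']).as_matrix();p=s['position']
f=lambda x,y:np.array([150+(x+.5)/1.6-.5,60+(y+.5)/1.6-.5])
for y,c in((-38.5,(194,236)),(38.5,(358,236))):
    for z in (.122,.125,.129,.134): print(y,z,proj(w,p+Rt@[0,y*1e-3,z]).round(1),'obs',f(*c).round(1))
d=np.load('dryer.npy')
t=d[2]+np.pi
for n,a,o in(('white',0,(278,112)),('green',-.7,(322,130)),('red',-1.4,(345,170))):
    print(n,proj(w,[d[0]+.0485*np.cos(t+a),d[1]+.0485*np.sin(t+a),.066]).round(1),f(*o).round(1))
E
```

```text
-38.5 0.122 [[271.3 197.8]] obs [271.1 207.3]
-38.5 0.125 [[271.9 196.9]] obs [271.1 207.3]
-38.5 0.129 [[272.6 195.6]] obs [271.1 207.3]
-38.5 0.134 [[273.5 194.1]] obs [271.1 207.3]
38.5 0.122 [[372.6 198.3]] obs [373.6 207.3]
38.5 0.125 [[372.  197.4]] obs [373.6 207.3]
38.5 0.129 [[371.3 196.2]] obs [373.6 207.3]
38.5 0.134 [[370.5 194.7]] obs [373.6 207.3]
white [[323.3 125.7]] [323.6 129.8]
green [[353.6 137.1]] [351.1 141.1]
red [[368.7 165. ]] [365.4 166.1]
```

```bash
python3 - <<'E'
from h import *
from scipy.optimize import least_squares
w=dict(np.load('wp.npz'));s=arm.observe()
Rt=R.from_rotvec(s['ee_rot']).as_matrix();p=s['position']
f=lambda x,y:np.array([150+(x+.5)/1.6-.5,60+(y+.5)/1.6-.5])
g=cv2.cvtColor(w['frame'],cv2.COLOR_RGB2HSV)
for r in range(165,225,3): print(r,w['frame'][r,323].tolist(),g[r,323].tolist())
# lug colour blobs
m=((g[...,0]>10)&(g[...,0]<24)&(g[...,1]>130)).astype(np.uint8)
for x0,x1 in((262,285),(360,385)):
    sub=w['frame'][190:222,x0:x1]; print(x0); print('\n'.join(' '.join('%3d,%3d'%(a[0],a[2]) for a in row[::4]) for row in sub[::2]))
E
```

```text
165 [125, 113, 102] [14, 47, 125]
168 [126, 116, 104] [16, 45, 126]
171 [85, 85, 77] [30, 24, 85]
174 [87, 85, 76] [25, 32, 87]
177 [79, 78, 72] [26, 23, 79]
180 [80, 79, 72] [26, 26, 80]
183 [100, 58, 36] [10, 163, 100]
186 [110, 56, 21] [12, 206, 110]
189 [103, 74, 58] [11, 111, 103]
192 [82, 81, 74] [26, 25, 82]
195 [79, 79, 73] [30, 19, 79]
198 [83, 82, 75] [26, 25, 83]
201 [82, 81, 75] [26, 22, 82]
204 [109, 107, 98] [25, 26, 109]
207 [106, 103, 95] [22, 26, 106]
210 [107, 106, 96] [27, 26, 107]
213 [106, 105, 96] [27, 24, 106]
216 [105, 103, 94] [25, 27, 105]
219 [103, 94, 84] [16, 47, 103]
222 [103, 50, 16] [12, 215, 103]
262
 88, 84  87, 83  88, 85  84, 83  53, 53  60, 59
 89, 87  87, 82  87, 86  86, 85  56, 55  54, 55
 88, 85  87, 84  89, 87  88, 86  63, 63  52, 55
 88, 86  87, 84  89, 86  87, 86  78, 76  53, 53
 84, 82  87, 86  89, 86  88, 81  86, 79  55, 49
 87, 85  88, 86  88, 83  97, 45  97, 46  92, 39
 88, 86  88, 85  91, 83 122, 44 119, 39 119, 40
 88, 84  87, 85  90, 83 119, 42 120, 39 117, 37
 87, 82  87, 83  91, 83 119, 41 121, 42 115, 32
 86, 82  88, 83  89, 82 116
[... 508 characters left out ...]
,182 192,180 192,180 195,185
116,112 121,118 185,175 188,178 190,181 194,183 196,183
 97, 69 102, 71 127,102 137,114 192,182 191,180 193,181
103, 31 114, 37 115, 39 116, 46 192,182 190,178 189,180
106, 33 119, 41 121, 43 120, 48 187,176 189,177 188,178
104, 54 116, 36 120, 42 121, 48 188,179 189,179 188,177
 84, 65 116, 29 115, 38 117, 47 190,179 190,180 191,181
 79, 73 124, 35 117, 40 118, 52 189,178 190,179 191,182
 77, 68 105, 55 118, 45 121, 63 192,183 190,179 189,179
 78, 70  88, 66 148,118 168,151 190,180 190,179 190,180
 85, 77  78, 70 165,135 192,180 193,181 187,177 188,178
101, 92  81, 73 144,109 193,183 191,181 191,180 186,178
109, 98  92, 85 125,100 195,184 192,181 192,181 184,177
```

```bash
python3 - <<'E'
from h import *
from scipy.optimize import least_squares
w=dict(np.load('wp.npz'));s=arm.observe()
Rt=R.from_rotvec(s['ee_rot']).as_matrix();p=s['position']
# flask pts (fx,fy,fz) in mm; tool x=-fx
q=np.array([(-28,0,0),(-28,0,100),(-5,0,8),(5,0,8),(0,-38.5,8),(0,38.5,8)])*1e-3
rows=np.array([169.5,202.5,201.8,213.0]);cols=np.array([271.3,374.0])
def pts(v):
    x0,a,L,y0=v
    t=np.c_[-q[:,0],q[:,1]+y0,-q[:,2]+L]; t[:,2]-=0
    Ra=R.from_rotvec([0,a,0]).as_matrix()
    return (t@Ra.T+[x0,0,0])@Rt.T+p
def res(v):
    u=proj(w,pts(v));return np.r_[u[:4,1]-rows,u[4:,0]-cols]
for fixL in (0,1):
    g=(lambda v:np.r_[res(v),(v[2]-.134)*1000]) if fixL else res
    r=least_squares(g,[0,0,.134,0],x_scale=[.01,.1,.01,.01]);v=r.x
    mouth=R.from_rotvec([0,v[1],0]).as_matrix()@[0,0,v[2]]+[v[0],0,0]
    print(v.round(4),np.degrees(v[1]),'mouth tool mm',mouth*1000,res(v).round(1))
E
```

```text
[-0.0061 -0.002   0.1257  0.0006] -0.11568342305977111 mouth tool mm [ -6.37202808   0.         125.74734115] [-0.4  0.  -0.6  1.   0.2 -0.2]
[-0.0082  0.0002  0.1333  0.0006] 0.010362373457953858 mouth tool mm [ -8.14095208   0.         133.34302745] [ 0.3  0.  -0.8  0.4  1.7 -1.7]
```

```bash
python3 - <<'E'
from h import *
f=lambda x,y:np.array([150+(x+.5)/1.6-.5,60+(y+.5)/1.6-.5])
d=np.load('dryer.npy')
def W(q): 
    c,s=np.cos(d[2]),np.sin(d[2]);q=np.atleast_2d(q);return np.c_[q[:,:2]@np.array([[c,s],[-s,c]])+d[:2],q[:,2]]
w=dict(np.load('wp.npz'))
print('corners pred',proj(w,W([(-.075,-.075,.045),(-.075,.075,.045)])).round(1),'obs',f(168,66),f(387,67))
# edge rows/cols by gradient: plinth inward edge along column, collar edge
g=cv2.cvtColor(cv2.cvtColor(w['frame'],cv2.COLOR_RGB2HSV),cv2.COLOR_BGR2RGB)
S=cv2.cvtColor(w['frame'],cv2.COLOR_RGB2HSV)[...,1].astype(int)
for c in (275,290,300,310,345,360,375): print('col',c,'edge row',int(np.argmax(S[85:125,c]-S[87:127,c]))+86)
for r in (110,120,130,140): print('row',r,'L',int(np.argmax(S[r,240:280]-S[r,242:282]))+241,'R',int(np.argmax(S[r,382:412]-S[r,380:410]))+381)
print('edge pred top',proj(w,W([(-.075,y,.045) for y in(-.04,0,.04)])).round(1).tolist())
print('L/R pred',proj(w,W([(-.06,-.075,.045),(-.06,.075,.045)])).round(1).tolist())
for k in (.066,):
    print('collar outer inward',proj(w,W([(-.054,0,k)])),'bore inward',proj(w,W([(-.032,0,k)])))
V=w['frame'][100:180,310].astype(int).sum(1); print('col310',V.tolist())
w2=dict(np.load('wd2.npz'));S2=cv2.cvtColor(w2['frame'],cv2.COLOR_RGB2HSV)[...,1].astype(int)
print('wd2 edges pred',proj(w2,W([(-.075,-.03,.045),(-.075,.03,.045),(-.03,.075,.045),(.03,.075,.045),(-.03,-.075,.045)])).round(1).tolist())
# signed distance of edges in wd2 along each side normal (world mm)
def edge(w,S,side):
    out=[]
    for t in np.linspace(-.055,.055,23):
        prof=[]
        for o in np.linspace(.062,.088,105):
            q={'-x':(-o,t),'+x':(o,t),'-y':(t,-o),'+y':(t,o)}[side]
            u=proj(w,W([(*q,.045)]))[0]
            if not(2<u[0]<637 and 2<u[1]<397): prof.append(np.nan);continue
            prof.append(cv2.getRectSubPix(S.astype(np.float32),(1,1),(float(u[0]),float(u[1])))[0,0])
        prof=np.array(prof)
        if np.isnan(prof).any():continue
        k=np.diff(cv2.GaussianBlur(prof[None].astype(np.float32),(9,1),2)[0]);
        if k.max()>1.5: out.append(.062+.00025*(k.argmax()+.5))
    return (len(out),round(float(np.median(out))*1000,2),round(float(np.std(out))*1000,2)) if out else None
for n,ww in(('wd2',w2),('wp',w)):
    SS=cv2.cvtColor(ww['frame'],cv2.COLOR_RGB2HSV)[...,1]
    print(n,{s:edge(ww,SS,s) for s in('-x','+x','-y','+y')})
E
```

```text
corners pred [[252.8  99.3]
 [394.   99.6]] obs [254.8125 101.0625] [391.6875 101.6875]
col 275 edge row 101
col 290 edge row 101
col 300 edge row 101
col 310 edge row 101
col 345 edge row 101
col 360 edge row 101
col 375 edge row 101
row 110 L 254 R 392
row 120 L 254 R 391
row 130 L 254 R 391
row 140 L 255 R 390
edge pred top [[285.7, 99.4], [323.4, 99.5], [361.0, 99.5]]
L/R pred [[253.4, 113.8], [393.3, 114.1]]
collar outer inward [[323.33958803 120.23256417]] bore inward [[323.27817214 142.02350629]]
col310 [557, 479, 480, 526, 549, 558, 562, 563, 562, 563, 568, 569, 565, 569, 568, 565, 566, 565, 559, 564, 554, 493, 381, 351, 366, 370, 373, 371, 380, 399, 455, 510, 531, 548, 583, 661, 713, 738, 748, 751, 752, 751, 750, 750, 743, 680, 450, 235, 150, 154, 164, 157, 153, 152, 151, 160, 149, 116, 98, 82, 118, 152, 190, 230, 266, 290, 302, 318, 318, 324, 328, 302, 265, 243, 233, 230, 232, 234, 234, 227]
wd2 edges pred [[237.3, 112.5], [282.4, 62.5], [354.8, 62.0], [400.8, 111.3], [241.7, 181.2]]
wd2 {'-x': (23, 73.12, 0.11), '+x': (23, 73.62, 0.42), '-y': (23, 73.38, 0.29), '+y': (23, 73.62, 0.13)}
wp {'-x': (23, 73.62, 0.14), '+x': (19, 76.62, 6.55), '-y': (23, 73.88, 0.45), '+y': (23, 73.12, 0.17)}
```

Emit:
carry_out(
  claw=[1,1,1,1,1,1,1,1,1],
  delta_pos=[
    [0.74,0.05,0],
    [0,0,0],
    [0,0,1.5],
    [0,0,2],
    [0,0,2],
    [0,0,1.5],
    [0,0,1],
    [0,0,0],
    [0,0,0],
  ],
  angular=[
    [-0.001,-0.002,0.002],
    [0,0,0],
    [0,0,0],
    [0,0,0],
    [0,0,0],
    [0,0,0],
    [0,0,0],
    [0,0,0],
    [0,0,0],
  ],
)

```text
clock: 11.65
position: [0.5962, 0.2096, 0.2172]
ee_rot: [-0.748, 3.048, 0.001]
force: [-0.1, -0.9, -1.4]
width: 0.237
gripper_force: 44.9
```

```bash
python3 pl.py .18
```

```text
11.65 [0.5962 0.2096 0.2172] [-0.1   0.52 -0.48  1.56  0.26  1.12  1.41] w 0.237 F [-0.1 -0.9 -1.4] M [ 0.09  0.   -0.01]
rot to upright same yaw [-0.0001  0.0036 -0.    ] then yaw [ 0.      0.     -0.0021]
shift in upright frame cm [-0.56  0.03  3.72] in target frame [-0.56  0.03  3.72] full rot [-0.0001  0.0036 -0.0021]
```

Emit:
carry_out(
  claw=[1,1,1,1,1,1,1],
  delta_pos=[
    [0.1,-0.03,0.8],
    [0,0,0.7],
    [0,0,0.5],
    [0,0,0.4],
    [0,0,0.3],
    [0,0,0],
    [0,0,0],
  ],
  angular=[
    [0,0.003,-0.002],
    [0,0,0],
    [0,0,0],
    [0,0,0],
    [0,0,0],
    [0,0,0],
    [0,0,0],
  ],
)

```text
clock: 12.35
position: [0.5953, 0.2088, 0.1896]
ee_rot: [-0.752, 3.05, -0.0]
force: [-0.8, -0.5, -2.0]
width: 0.236
gripper_force: 44.9
```

Emit:
carry_out(
  claw=[1,1,1,1,1],
  delta_pos=[
    [0,0,0.2],
    [0,0,0.2],
    [0,0,0.2],
    [0,0,0],
    [0,0,0],
  ],
  angular=[
    [0,0,0],
    [0,0,0],
    [0,0,0],
    [0,0,0],
    [0,0,0],
  ],
)

```text
clock: 12.85
position: [0.5952, 0.2087, 0.1835]
ee_rot: [0.752, -3.05, 0.0]
force: [0.1, 0.7, -1.8]
width: 0.236
gripper_force: 44.9
```

```bash
python3 pl.py .18
```

```text
12.85 [0.5952 0.2087 0.1835] [-0.11  0.55 -0.47  1.6   0.27  1.06  1.4 ] w 0.236 F [ 0.1  0.7 -1.8] M [0.04 0.04 0.03]
rot to upright same yaw [-0.     -0.0002  0.    ] then yaw [0.     0.     0.0001]
shift in upright frame cm [-0.68  0.06  0.35] in target frame [-0.68  0.06  0.35] full rot [-0.     -0.0002  0.0001]
```

Emit:
carry_out(
  claw=[1,1,1,1,1],
  delta_pos=[
    [0,0,0.2],
    [0,0,0.2],
    [0,0,0.2],
    [0,0,0],
    [0,0,0],
  ],
  angular=[
    [0,0,0],
    [0,0,0],
    [0,0,0],
    [0,0,0],
    [0,0,0],
  ],
)

```text
clock: 13.35
position: [0.5952, 0.2088, 0.1775]
ee_rot: [0.752, -3.05, 0.0]
force: [0.2, 0.1, -1.8]
width: 0.236
gripper_force: 44.9
```

Emit:
carry_out(
  claw=[1,1,1],
  delta_pos=[
    [0,0,0.15],
    [0,0,0],
    [0,0,0],
  ],
  angular=[
    [0,0,0],
    [0,0,0],
    [0,0,0],
  ],
)

```text
clock: 13.65
position: [0.5952, 0.2087, 0.176]
ee_rot: [0.752, -3.05, 0.0]
force: [0.5, -0.3, -1.9]
width: 0.24
gripper_force: 44.9
```

Emit:
carry_out(
  claw=[1,1,1],
  delta_pos=[
    [0,0,0.15],
    [0,0,0],
    [0,0,0],
  ],
  angular=[
    [0,0,0],
    [0,0,0],
    [0,0,0],
  ],
)

```text
clock: 13.95
position: [0.5952, 0.2087, 0.1745]
ee_rot: [0.752, -3.05, 0.0]
force: [-0.2, 0.2, -1.2]
width: 0.236
gripper_force: 44.9
```

Emit:
carry_out(
  claw=[1,1,1],
  delta_pos=[
    [0,0,0.15],
    [0,0,0],
    [0,0,0],
  ],
  angular=[
    [0,0,0],
    [0,0,0],
    [0,0,0],
  ],
)

```text
clock: 14.25
position: [0.5952, 0.2087, 0.173]
ee_rot: [0.752, -3.05, 0.0]
force: [-0.3, 0.8, -1.2]
width: 0.234
gripper_force: 44.9
```

Emit:
carry_out(
  claw=[1,1,1],
  delta_pos=[
    [0,0,0.15],
    [0,0,0],
    [0,0,0],
  ],
  angular=[
    [0,0,0],
    [0,0,0],
    [0,0,0],
  ],
)

```text
clock: 14.55
position: [0.5952, 0.2088, 0.1715]
ee_rot: [0.752, -3.05, 0.0]
force: [-0.4, 1.1, -2.7]
width: 0.24
gripper_force: 44.9
```

Emit:
carry_out(
  claw=[1,1,1],
  delta_pos=[
    [0,0,0.15],
    [0,0,0],
    [0,0,0],
  ],
  angular=[
    [0,0,0],
    [0,0,0],
    [0,0,0],
  ],
)

```text
clock: 14.85
position: [0.5955, 0.2089, 0.1704]
ee_rot: [-0.752, 3.05, 0.0]
force: [-0.6, 0.6, 1.7]
width: 0.237
gripper_force: 44.9
```

```bash
python3 pl.py .18; python3 - <<'E'
from h import *
w=arm.get_image('wrist');save(w,'wi');np.savez('wi.npz',**w)
a=cv2.imread('pics/wi.png')[60:330,150:500];cv2.imwrite('pics/wic.png',cv2.resize(a,None,fx=2.2,fy=2.2,interpolation=cv2.INTER_CUBIC))
E
```

```text
14.85 [0.5955 0.2089 0.1704] [-0.11  0.56 -0.47  1.62  0.28  1.03  1.39] w 0.237 F [-0.6  0.6  1.7] M [-0.05  0.16  0.03]
rot to upright same yaw [-0.0001  0.0006 -0.    ] then yaw [0.     0.     0.0001]
shift in upright frame cm [-0.66  0.06 -0.96] in target frame [-0.66  0.06 -0.96] full rot [-0.0001  0.0006  0.0001]
```

View pics/wic.png

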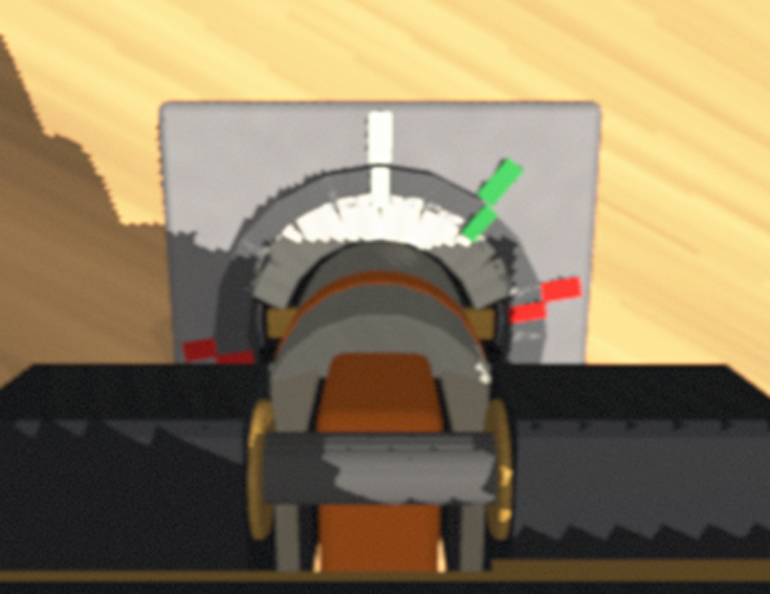

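The lugs sit in the slots at crop (283,322) and (480,322), under the collar's top. The floor was felt at TCP z 0.170, so the flask is fully down. Now the twist, in two halves about the flask axis.

Emit:
carry_out(
  claw=[1,1,1,1,1,1,1,1,1],
  delta_pos=[
    [0,0,0],
    [0,0,0],
    [0.002,0.03,0],
    [0.002,0.03,0],
    [0.002,0.03,0],
    [0.002,0.03,0],
    [0.002,0.03,0],
    [0.002,0.03,0],
    [0.002,0.03,0],
  ],
  angular=[
    [0,0,0],
    [0,0,0],
    [0,0,0.05],
    [0,0,0.05],
    [0,0,0.05],
    [0,0,0.05],
    [0,0,0.05],
    [0,0,0.05],
    [0,0,0.05],
  ],
  force=60,
)

```text
clock: 15.8
position: [0.5951, 0.2104, 0.1704]
ee_rot: [-0.205, 3.134, -0.001]
force: [0.8, -1.2, 4.2]
width: 0.237
gripper_force: 60.0
```

```bash
python3 pl.py .17 0.7
```

```text
15.8 [0.5951 0.2104 0.1704] [-0.17  0.54 -0.38  1.62  0.23  1.02  1.08] w 0.237 F [ 0.8 -1.2  4.2] M [-0.36 -0.17  0.07]
rot to upright same yaw [-0.0004  0.0012 -0.    ] then yaw [0.     0.     0.3478]
shift in upright frame cm [-0.61  0.13  0.04] in target frame [-0.53  0.33  0.04] full rot [-2.000e-04  1.300e-03  3.478e-01]
```

Emit:
carry_out(
  claw=[1,1,1,1,1,1,1,1,1],
  delta_pos=[
    [0.002,0.035,-0.02],
    [0.002,0.035,0],
    [0.002,0.035,0],
    [0.002,0.035,0],
    [0.002,0.035,0],
    [0.002,0.035,0],
    [0.002,0.035,0],
    [0,0,0],
    [0,0,0],
  ],
  angular=[
    [0,0,0.05],
    [0,0,0.05],
    [0,0,0.05],
    [0,0,0.05],
    [0,0,0.05],
    [0,0,0.05],
    [0,0,0.048],
    [0,0,0],
    [0,0,0],
  ],
)

```text
clock: 16.7
position: [0.5948, 0.2126, 0.1704]
ee_rot: [0.335, 3.123, -0.001]
force: [1.2, -1.5, 3.6]
width: 0.236
gripper_force: 60.0
```

```bash
python3 pl.py .17 0.7; python3 - <<'E'
from h import *
w=arm.get_image('wrist');save(w,'wf');np.savez('wf.npz',**w)
a=cv2.imread('pics/wf.png')[60:330,150:500];cv2.imwrite('pics/wfc.png',cv2.resize(a,None,fx=2.2,fy=2.2,interpolation=cv2.INTER_CUBIC))
E
```

```text
16.7 [0.5948 0.2126 0.1704] [-0.23  0.53 -0.3   1.63  0.18  1.01  0.78] w 0.236 F [ 1.2 -1.5  3.6] M [-0.74 -0.39  0.1 ]
rot to upright same yaw [-0.0004  0.0009 -0.    ] then yaw [0.     0.     0.0033]
shift in upright frame cm [-0.61  0.12  0.04] in target frame [-0.61  0.12  0.04] full rot [-0.0004  0.0009  0.0033]
```

View pics/wfc.png

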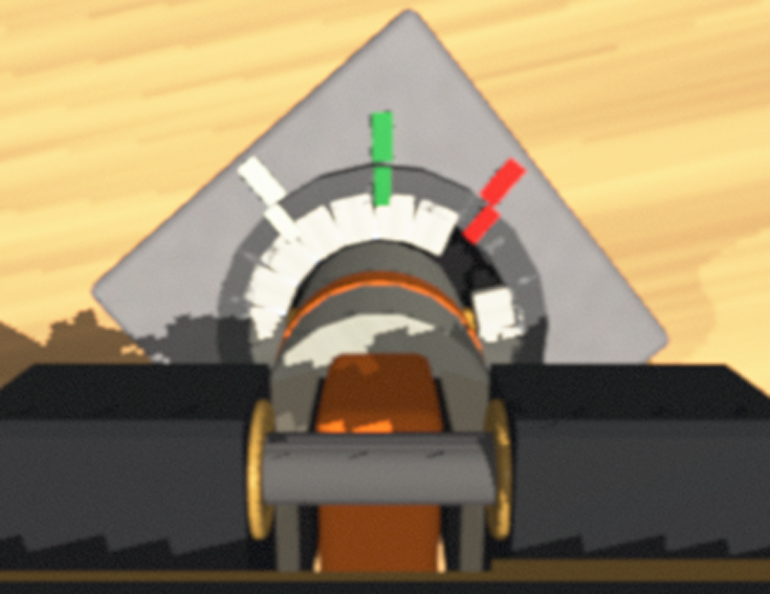

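The handle at crop (380,400) points straight at the green mark at (382,160), and the lugs are under the collar. The grip holds 60 N with about 0.1 N m of spring torque. I hand it in.

```bash
python3 -c "
from cell import arm
print(arm.sign_off())"
```

```text
the job is handed in; nothing more can be done
None
```

The orange-handled flask is fully down on the dryer, twisted clockwise to the green marks (measured within about 0.003 rad) and still gripped there; I handed the job in at about 17 s, and the result of the judging was not reported back.

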